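# Slide the well plate in under the stereo microscope

## Task

Gently push the lidded six-well plate across the bench with the fingertips and slide it in under the microscope's low ring light, where there is little headroom, until the well ringed in green marker is centred below the lens; then leave it there. Keep the plate flat on the bench: do not pick it up, tip it or let it touch the microscope. Do not bump the microscope either, and leave the jar, the dish and the marker pen where they are.

Things in the scene. Friction and masses are not known exactly. Their poses are not given: they have to be found in the camera images.
- plate: Clear lidded six-well plate (one rigid piece, about 110 g, with dry seeds in the wells), a flat rectangle 127.8 mm long (its x), 85.5 mm wide (its y) and 22 mm high with upright sides, lying loose on the bench. Origin: centre of the underside; z up. Wells 35 mm across, in three pairs 39.1 mm apart along x; the end with the green-ringed well (+x) points roughly at the microscope. It slides with ordinary plastic-on-bench friction and stops when no longer pushed.
- green_well (a point): Centre of the green ring drawn on the lid round one well, on the lid's top face: 39.1 mm along +x and 19.6 mm along +y from the plate's centre, 22 mm above its underside. The ring is 36 mm across.
- lens (a point): Centre of the underside of the microscope's lens and ring light, on the optical axis, 30 mm above the bench (8 mm of headroom over the plate). The black ring light is 96 mm across and reaches from 30 to 54 mm above the bench; above it the objective (60 mm across) to 90 mm, the white zoom body (72 mm across) to 165 mm, the holder (84 mm across) to 187 mm, and the head with two eyepieces that lean away towards the microscope's +x, up to 0.32 m high.
- microscope: White stereo microscope on a boom stand, heavy and fixed. Origin: on the bench straight below the lens; z up. The boom (25 mm thick, its axis 187 mm above the bench) runs from the head along the microscope's -y over 0.33 m to a pillar 33 mm thick and 0.42 m high that stands on a flat white foot 250 x 250 x 24 mm centred below it, whose nearest edge lies 205 mm from the lens axis. The side towards the robot (-x) is open.
- jar: Small glass sample jar with a brass lid, 42 mm across and 52 mm high, standing loose beside the microscope on its +y side. Origin: centre of its underside.
- dish: Covered Petri dish with brown sediment and a green label, 90 mm across and 15 mm high, loose on the bench to the right (-y) of the plate. Origin: centre of its underside.
- marker: White and green marker pen, 125 mm long and 14 mm thick, lying loose on the bench to the left (+y) of the plate. Origin: below its middle; its x runs along the pen.
Mind the look-alikes: they are no part of the job. Leave any orange or purple look-alike of the plate alone.

How it is judged:
At the end, for the whole second after the job is handed in: The centre of the green-ringed well lies within 10 mm (horizontally) of the lens axis; the plate lies flat and at rest on the bench; jar, dish and marker pen are within 15 mm of where they stood (horizontal distance between green_well and lens below 0.01 m and angle between plate's own z axis and vertical below 0.03 rad and height (world z) of plate below 0.003 m and linear speed of plate below 0.01 m/s and distance of each of jar, dish, marker from where it was at the start of the episode below 0.015 m); the robot touches nothing.
It fails at once if the plate is lifted off the bench (more than 8 mm) or tipped (more than about 6 degrees) (height (world z) of plate above 0.008 m or angle between plate's own z axis and vertical above 0.1 rad).
It fails at once if the plate is knocked along (faster than 0.3 m/s) instead of being pushed gently (linear speed of plate above 0.3 m/s).
It fails at once if the plate touches the microscope, or the robot bumps it (contact force between plate and microscope above 0.5 N or contact force between any of the fingers, the arm and microscope above 2 N).
It fails at once if the plate is pushed with something other than the fingers (contact force between the arm and plate above 1 N).
It fails at once if the jar, the dish or the marker pen is displaced by more than 15 mm (distance of any of jar, dish, marker from where it was at the start of the episode above 0.015 m).
It also fails if it takes over 48 s, if anything falls off the work surface, if the arm or the gripper's body presses on something with over 40 N, if the wrist force passes 120 N, or if a joint passes its speed limit or range.

## Robot

A 6-joint arm with a two-finger parallel gripper is mounted at the origin on the work surface. World frame = base frame: x ahead of the robot, y to its left, z up, the work surface at z = 0. Lengths are in m, angles in rad, forces in N, time in s.
With the tool pointing down it reaches from about 0.3 to 0.75 m from the base axis. Payload 8.5 kg.
Tool frame: the origin (TCP) lies midway between the tips of the shut fingers; the grasp point (between the pads) lies grip_point_offset behind it (grip_point_offset is the distance from the TCP to the grasp point, in m); z points along the fingers, y is the line along which they close (so a half turn about z gives the same grasp; the last joint's range is limited). The gripper opens to 88 mm and grips with 3 to 60 N. Pads are 18 mm wide; open, the fingers measure 123 mm over their backs; the gripper's body (75 mm by 187 mm) begins 45 mm behind the grasp point.
Start: joints at [0.971, 0.381, 1.297, -0, 1.464, -0.215], TCP at [0.206, 0.51, 0.239] pointing down, gripper open.
Joint ranges: [-3.11, 3.11], [-0.89, 2.33], [0.22, 2.48], [-1.42, 4.56], [0.17, 2.85], [-2.88, 2.88]. Speed limits (rad/s): [2.39, 2.39, 3.14, 3.14, 3.14, 3.14].

## Interface

Orientations are given as a unit quaternion [x, y, z, w].
In Python, from rig import * gives the robot as it stands.
- The arm moves only by the shell command python3 -m pendant 'ROWS'. ROWS is JSON, one flat list of numbers, 5 for each row, row after row: the gripper's target within -1 to 1 (shut at 1, half-way at 0, fully open at -1), then the shift along the tool's x, y, z as a fraction of full scale, then the turn about the tool's z as a fraction of full scale. A call has 1 to 5 rows; each row shifts and turns the commanded pose from where the row before left it, along the tool's axes as they then stand; what a row does not reach is not made up. Full scale, the value 1, is 2.5 cm for a shift and 5 degrees for a turn. A row lasts 1/12 s, in which the tool goes at most 41.7 mm and 7.16 degrees, less where a joint would pass 70% of its speed; a pose out of reach is approached as far as the arm can. A call with a number of a shift or a turn outside -1 to 1 is refused whole. A call with a gripper value outside its range is refused whole. The fingers move at their own pace and stop on an object; the grip force is fixed at half the most. Time passes only in rows, so rows that do not move let the fingers close. It gives the time, the measured TCP pose, the force, the opening and the grip force at its end, in the units of the state.
- get_obs(): the state, without advancing time (a new reading comes with each control period).
- camera(name): name is "scene" or "top" or "wrist"; returns (picture, depth): 400x640x3 uint8, red, green, blue; 400x640 float32, m along the optical axis (not along the pixel's ray), 0 where there is no reading.
- calibration(name): a dict with "intrinsics" (3x3 intrinsics, pixels), "k1" (the pictures are not rectified: a ray, as slopes to the right and down, at radius r is drawn at 1 + k1 r^2 times it, then the intrinsics apply), "R" (3x3) and "t" (3): a world point X has camera coordinates R X + t; the wrist camera has in their place "mount" (4x4, takes a point from camera to tool coordinates, whose origin is the TCP and whose axes are the flange's). Camera axes: x right, y down, z forward; pixel columns grow to the right and rows downward; lengths in m; the calibration is good to about 2 mm. A picture is of the moment at which its call begins: read the wrist's pose just before it. calibration takes no time and is no camera call.
- close_job(): hands the job in; it is judged then, once.
The state is a dict: "time": time; "joint_pos": joint angles; "joint_velocities": joint speeds; "joint_efforts": joint torques, N m; "tool_pos": TCP position; "eef_rot": TCP orientation; "contact_force": force on the tool from outside, world axes, zero at the start; "moment": the same for the moment, N m; "grip_width": opening from 0.0 (shut) to 1.0 (fully open); "gripper_force": force on a finger pad.
Only numpy, scipy, OpenCV 4.12 (cv2) and the standard library are available. Lean on these libraries where they do the work, as an engineer would, in place of code of your own. Each camera call takes 0.05 s, during which the arm holds its last target. There are 200 camera calls.

## Working session

There is one attempt and no reset: what is moved stays moved. The work goes in short steps, Python scripts to look and compute and a shell command to move; the robot and the scene stay as the last step left them, time stands still between calls to the robot, and variables do not carry over. Pictures are saved under pics/ and viewed, at most 10 in all, crops included, and the job is handed in when it is done.

```bash
mkdir -p pics; python3 - <<'E'
from rig import *
import cv2
o=get_obs();print(o)
for n in("top","scene"):
    p,d=camera(n);cv2.imwrite(f"pics/{n}0.png",p[:,:,::-1]);c=calibration(n);print(c)
    import numpy as np; np.save(f"{n}0d.npy",d)
E
```

```text
{'time': 0.0, 'joint_pos': array([ 9.70694917e-01,  3.81204749e-01,  1.29825791e+00, -4.36899719e-05,
        1.46359957e+00, -2.15291853e-01]), 'joint_velocities': array([-1.10230733e-05,  5.32362607e-04,  7.62855924e-04, -1.22451439e-03,
       -1.36123457e-04,  1.19481405e-03]), 'joint_efforts': array([-1.68115616e-05, -4.37916756e+01, -2.24555719e+01,  7.12896930e-02,
        3.51895031e-02, -1.36392023e-04]), 'tool_pos': array([0.20630511, 0.50953594, 0.23813403]), 'eef_rot': array([ 1.91217488e-01,  9.81547417e-01, -6.83171997e-04, -2.71402009e-04]), 'contact_force': array([ 0.37774703,  0.2449645 , -0.62529289]), 'moment': array([ 0.02548343, -0.02038566, -0.02565202]), 'gripper_force': 0.0, 'grip_width': 0.9995432360374802}
{'intrinsics': array([[366.68444005,   0.        , 313.4944872 ],
       [  0.        , 366.68444005, 198.24471542],
       [  0.        ,   0.        ,   1.        ]]), 'k1': 0.022308411425842098, 'R': array([[-0.01952965, -0.99945337, -0.026675  ],
       [-0.99108352,  0.0228695 , -0.13126481],
       [ 0.1318031 ,  0.0238736 , -0.99098839]]), 't': array([0.04499705, 0.54632518, 0.76983814])}
{'intrinsics': array([[417.54733631,   0.        , 320.91331492],
       [  0.        , 417.54733631, 195.76267504],
       [  0.        ,   0.        ,   1.        ]]), 'k1': -0.07860690542779082, 'R': array([[-0.14444892,  0.98947991,  0.00800099],
       [ 0.53307706,  0.08462812, -0.84182358],
       [-0.83364463, -0.11733536, -0.53969348]]), 't': array([ 0.05479677, -0.25329363,  1.47594177])}
```

View pics/top0.png

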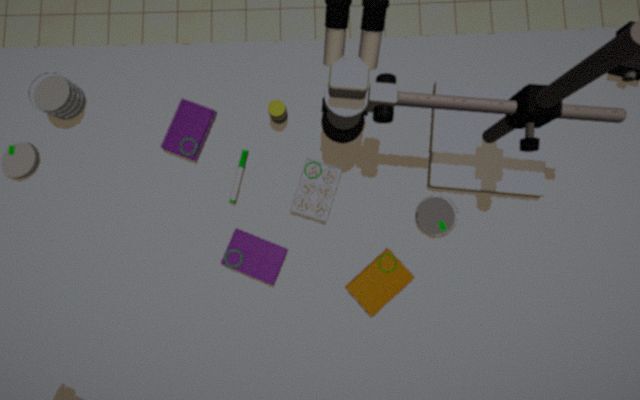

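View pics/scene0.png

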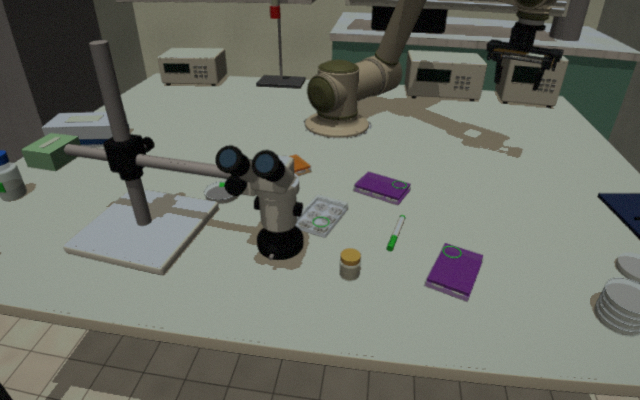

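The clear plate is at about (317,190) in top, with its green ring at (313,170). The look-alikes are purple at (189,130) and (254,257), and orange at (380,282). Only the clear one fits, and it points at the ring light at (343,120). I'll confirm this in enlarged crops.

```bash
python3 - <<'E'
import cv2,numpy as np
a=cv2.imread("pics/top0.png")[90:240,220:400];b=cv2.imread("pics/scene0.png")[190:290,220:380]
a=cv2.resize(a,(720,600),interpolation=cv2.INTER_CUBIC);b=cv2.resize(b,(800,500),interpolation=cv2.INTER_CUBIC)
g=lambda x:np.uint8(255*(x/255.)**.6)
cv2.imwrite("pics/topc.png",g(a));cv2.imwrite("pics/scenec.png",g(b))
E
```

```text
(no output)
```

View pics/topc.png

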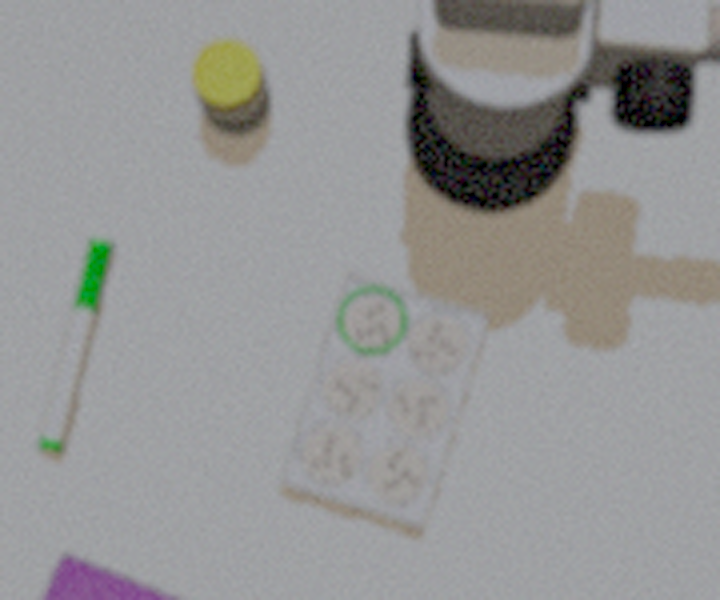

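View pics/scenec.png

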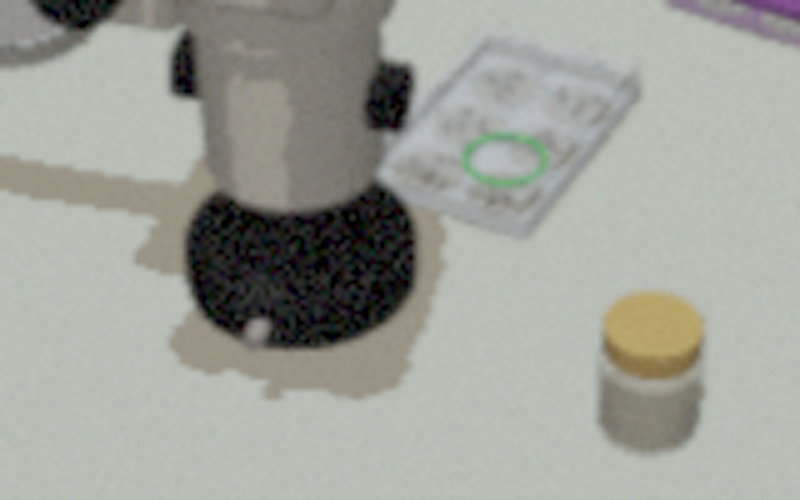

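The crop confirms the clear six-well plate: green ring at crop (373,320), which is top (313.3,170). The ring light's near rim is at top (343,142), and in scene it spans 257–303 with its bottom at 259.6. Next I'll compute the poses.

```bash
cat >h.py <<'E'
import numpy as np
from rig import *
from scipy.optimize import least_squares
def proj(c,X):
    Y=np.atleast_2d(X)@c["R"].T+c["t"];s=Y[:,:2]/Y[:,2:];r=(s**2).sum(1,keepdims=True)
    s=s*(1+c["k1"]*r);K=c["intrinsics"];return s*[K[0,0],K[1,1]]+K[:2,2]
def atz(c,px,z):
    return np.array([least_squares(lambda q:(proj(c,[*q,z])[0]-p),[.5,0]).x for p in np.atleast_2d(px)])
T=calibration("top");S=calibration("scene")
th=np.linspace(0,6.283,361)
W=np.array([[1,1],[1,-1],[0,1],[0,-1],[-1,1],[-1,-1]])*[39.1e-3,19.6e-3]
def fitplate(pts):  # pts world xy in order of W -> x,y,yaw
    f=lambda q:(np.array([[np.cos(q[2]),-np.sin(q[2])],[np.sin(q[2]),np.cos(q[2])]])@W.T+q[:2,None]).T-pts
    r=least_squares(lambda q:f(q).ravel(),[*pts.mean(0),0]);return r.x,np.abs(r.fun).max()
E
python3 - <<'E'
from h import *
def ext(c,q):
    P=np.vstack([proj(c,np.c_[q[0]+.048*np.cos(th),q[1]+.048*np.sin(th),np.full(361,z)]) for z in(.03,.054)])
    return np.array([P[:,0].min(),P[:,0].max(),P[:,1].max()])
m1=np.array([322.25,364.5,142.5]);m2=np.array([257.2,303.2,259.6])
for w in((1,1),(1,0),(0,1)):
    r=least_squares(lambda q:np.r_[w[0]*(ext(T,q)-m1),w[1]*(ext(S,q)-m2)],[.6,0]);print("lens",r.x,r.fun.round(1))
L=r.x
px=np.array([[373,320],[437,343],[352,390],[417,405],[330,457],[400,475]])/4+[220,90]
g=atz(T,px[:1],.022);gs=atz(S,np.array([[505/5+220,158/5+190]]),.022);print("green",g,gs)
w=np.vstack([g,atz(T,px[1:],.012)]);print(w.round(4),fitplate(w))
print("jar,marker ends,dish",atz(T,[[228/4+220,75/4+90]],.052),atz(T,[[245.5,151],[231.5,203]],.007),atz(T,[[436,216]],.015))
# boom dir
b=atz(T,[[400,97],[620,116]],.187);print("boom",b)
E
```

```text
lens [ 0.71936625 -0.03562631] [-1.   0.3  0.9 -1.   0.3  0.8]
lens [ 0.7213895  -0.03642104] [-0.7  0.7 -0.  -0.  -0.   0. ]
lens [ 0.7167625  -0.03543269] [-0.   0.   0.  -0.6  0.6 -0.1]
green [[0.61356347 0.03299869]] [[0.61449184 0.03434805]]
[[ 0.6136  0.033 ]
 [ 0.6014 -0.003 ]
 [ 0.5754  0.046 ]
 [ 0.5659  0.0092]
 [ 0.5373  0.0591]
 [ 0.5262  0.0197]] (array([ 0.56995283,  0.02732939, -0.30462725]), np.float64(0.001817017670093235))
jar,marker ends,dish [[0.74842398 0.11049818]] [[0.66575561 0.19031157]
 [0.54445527 0.22191296]] [[ 0.50402573 -0.23721967]]
boom [[ 0.71092733 -0.13273788]
 [ 0.66142699 -0.5155891 ]]
```

Measurements agree between the two cameras: lens (0.719, -0.036), green well (0.614, 0.033), plate yaw -17.5°. In plate axes the well has to move +121 mm in x and -34 mm in y. I'll push sideways first with two half-open fingers, then push from the rear. First comes turning and travelling at height.

```bash
P="python3 -m pendant"
$P '[0,0,0,0,1, 0,0,0,0,1, 0,0,0,0,1, 0,0,0,0,1, 0,0,0,0,1]' >/dev/null
$P '[0,0,0,0,1, 0,0,0,0,1, 0,0,0,0,1, 0,0,0,0,1, 0,0,0,0,1]' >/dev/null
$P '[0,0,0,0,1, 0,0,0,0,1, 0,0,0,0,1, 0,0,0,0,1, 0,0,0,0,1]' >/dev/null
$P '[0,0,0,0,1, 0,0,0,0,1, 0,0,0,0,0.1, 0,0,0,0,0, 0,0,0,0,0]'
$P '[0,-0.55,0.97,0,0, 0,-0.55,0.97,0,0, 0,-0.55,0.97,0,0, 0,-0.55,0.97,0,0, 0,-0.55,0.97,0,0]' >/dev/null
$P '[0,-0.55,0.97,0,0, 0,-0.55,0.97,0,0, 0,-0.55,0.97,0,0, 0,-0.55,0.97,0,0, 0,-0.55,0.97,0,0]'
python3 - <<'E'
from h import *
o=get_obs();q=o["eef_rot"];print(2*np.degrees(np.arctan2(q[1],q[0])),o["joint_pos"].round(2),o["grip_width"])
E
```

```text
time: 1.77
tool_pos: [0.2064, 0.5097, 0.2386]
eef_rot: [0.806, 0.592, -0.0, 0.0]
contact_force: [0.5, 0.0, -0.8]
grip_width: 0.499
gripper_force: 0.0
time: 2.6
tool_pos: [0.3969, 0.3044, 0.2388]
eef_rot: [0.806, 0.592, 0.0, 0.0]
contact_force: [0.9, 0.3, -1.0]
grip_width: 0.496
gripper_force: 0.0
72.56961700360641 [0.42 0.29 1.43 0.   1.42 0.72] 0.49560501003338436
```

```bash
P="python3 -m pendant"
$P '[0,-0.55,0.97,0,0, 0,-0.55,0.97,0,0, 0,-0.55,0.97,0,0, 0,-0.55,0.97,0,0, 0,-0.55,0.97,0,0]' >/dev/null
$P '[0,-0.55,0.97,0,0, 0,-0.55,0.97,0,0, 0,-0.55,0.97,0,0, 0,-0.55,0.97,0,0, 0,-0.55,0.97,0,0]'
$P '[0,0,0,1,0, 0,0,0,1,0, 0,0,0,1,0, 0,0,0,1,0, 0,0,0,1,0]' >/dev/null
$P '[0,0,0,0.8,0, 0,0,0,0.2,0, 0,0,0,0,0, 0,0,0,0,0]'
python3 - <<'E'
from h import *;import cv2
p,d=camera("top");cv2.imwrite("pics/top1.png",cv2.resize(p[70:270,200:420,::-1],(660,600),interpolation=cv2.INTER_CUBIC))
E
```

```text
time: 3.43
tool_pos: [0.5867, 0.1002, 0.2387]
eef_rot: [0.806, 0.592, -0.0, -0.0]
contact_force: [0.1, 0.8, -0.2]
grip_width: 0.497
gripper_force: 0.0
time: 4.18
tool_pos: [0.5865, 0.1013, 0.0897]
eef_rot: [0.806, 0.591, 0.0, 0.0]
contact_force: [-0.3, 0.3, 0.3]
grip_width: 0.497
gripper_force: 0.0
```

View pics/top1.png

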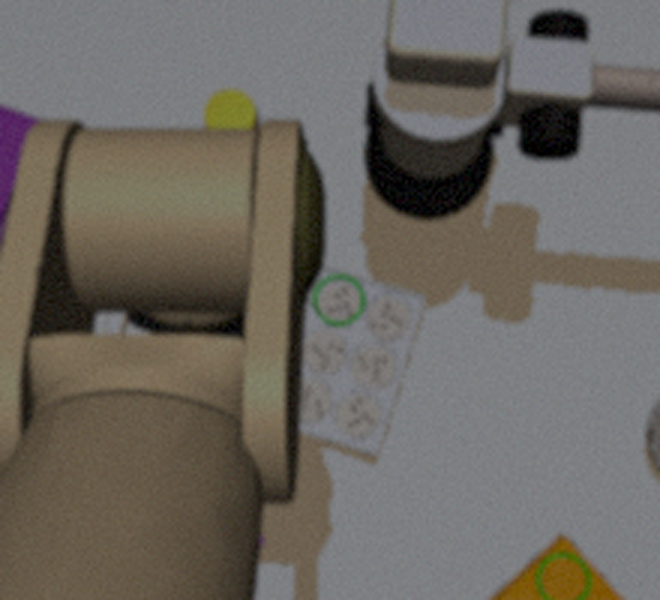

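The top view shows the ring at crop (340,300) still unmoved, and the fingers are hidden under the wrist to its left. I'll lower the rest of the way, push slowly to tool -x, and measure the wrist and microscope clearance from depth.

```bash
P="python3 -m pendant"
$P '[0,0,0,0.9,0, 0,0,0,0.9,0, 0,0,0,0.9,0, 0,0,0,0.4,0, 0,0,0,0,0]'
$P '[0,-0.2,0,0,0, 0,-0.2,0,0,0, 0,-0.2,0,0,0, 0,-0.2,0,0,0, 0,-0.2,0,0,0]'
$P '[0,-0.2,0,0,0, 0,-0.2,0,0,0, 0,-0.2,0,0,0, 0,-0.2,0,0,0, 0,-0.1,0,0,0]'
$P '[0,0,0,0,0]'
python3 - <<'E'
from h import *;import cv2
o=get_obs();p,d=camera("top");cv2.imwrite("pics/top2.png",cv2.resize(p[70:270,200:420,::-1],(660,600),interpolation=cv2.INTER_CUBIC))
def cloud(c,d):
    v,u=np.nonzero(d>0);K=c["intrinsics"];x=(np.c_[u,v]-K[:2,2])/[K[0,0],K[1,1]]
    r=(x**2).sum(1,keepdims=True);x=x/(1+c["k1"]*r);z=d[v,u][:,None];return (np.c_[x*z,z]-c["t"])@c["R"]
for n in("top","scene"):
    if n=="scene": p,d=camera(n);cv2.imwrite("pics/scene2.png",p[:,:,::-1])
    X=cloud(calibration(n),d);np.save(n+"c.npy",X)
    for lo in np.arange(.06,.5,.03):
        m=(X[:,2]>lo)&(X[:,2]<lo+.03)&(abs(X[:,1])<.13)
        a=X[m&(X[:,0]>.45)&(X[:,0]<.66),0];b=X[m&(X[:,0]>.66)&(abs(X[:,1]+.035)<.06),0]
        print(n,lo.round(2),"arm xmax",np.sort(a)[-5:-4],len(a),"mic xmin",np.sort(b)[4:5],len(b))
print(o["tool_pos"],o["contact_force"])
E
```

```text
time: 4.65
tool_pos: [0.5855, 0.1014, 0.0104]
eef_rot: [0.807, 0.591, -0.001, -0.001]
contact_force: [-0.1, -0.1, -0.0]
grip_width: 0.501
gripper_force: 0.0
time: 5.07
tool_pos: [0.5786, 0.077, 0.0121]
eef_rot: [0.807, 0.591, 0.001, 0.0]
contact_force: [0.7, 2.4, 1.3]
grip_width: 0.502
gripper_force: 0.8
time: 5.48
tool_pos: [0.5715, 0.0554, 0.0113]
eef_rot: [0.807, 0.591, -0.0, -0.0]
contact_force: [0.2, 1.4, 1.7]
grip_width: 0.499
gripper_force: 0.9
time: 5.57
tool_pos: [0.5714, 0.0554, 0.0112]
eef_rot: [0.807, 0.591, -0.0, -0.0]
contact_force: [0.0, -0.9, 0.1]
grip_width: 0.5
gripper_force: 0.0
top 0.06 arm xmax [] 0 mic xmin [0.68899214] 43
top 0.09 arm xmax [0.65959545] 51 mic xmin [0.68256446] 131
top 0.12 arm xmax [0.6472942] 5 mic xmin [0.68256136] 216
top 0.15 arm xmax [] 0 mic xmin [0.66915198] 148
top 0.18 arm xmax [] 0 mic xmin [0.66920574] 1121
top 0.21 arm xmax [] 1 mic xmin [0.69494357] 1867
top 0.24 arm xmax [0.59903696] 27 mic xmin [0.75121631] 1159
top 0.27 arm xmax [0.61832955] 1900 mic xmin [0.78830257] 1285
top 0.3 arm xmax [0.60092755] 1956 mic xmin [0.81623854]
[... 521 characters left out ...]
n [0.72095228] 546
scene 0.18 arm xmax [0.61285953] 369 mic xmin [0.6994406] 534
scene 0.21 arm xmax [0.61689269] 578 mic xmin [0.7173408] 458
scene 0.24 arm xmax [0.62541458] 884 mic xmin [0.78089825] 378
scene 0.27 arm xmax [0.62383068] 1585 mic xmin [0.80183292] 1193
scene 0.3 arm xmax [0.60274048] 1244 mic xmin [0.82231275] 98
scene 0.33 arm xmax [0.55728935] 1083 mic xmin [] 0
scene 0.36 arm xmax [0.51454975] 793 mic xmin [] 0
scene 0.39 arm xmax [0.49468269] 758 mic xmin [] 0
scene 0.42 arm xmax [0.47720939] 628 mic xmin [] 0
scene 0.45 arm xmax [0.46027576] 192 mic xmin [] 0
scene 0.48 arm xmax [] 0 mic xmin [] 0
[0.57139104 0.05540308 0.01115789] [ 0.00293918 -0.87462308  0.06125261]
```

View pics/top2.png

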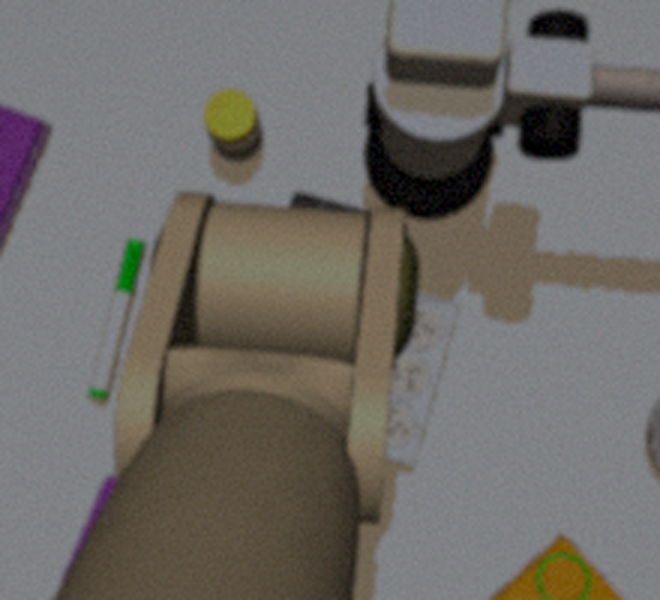

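The plate slid right without turning; its right-hand wells are now at crop (427,325), (408,375) and (400,425). I'll work out what's left.

```bash
python3 - <<'E'
from h import *
import cv2
px=np.array([[427,325],[408,375],[400,425]])/3+[200,70]
w=atz(T,px,.012);w0=atz(T,[[329.25,175.75],[324.25,191.25],[320,208.75]],.012)
xh=np.array([.954,-.300]);yh=np.array([.300,.954])
D=w-w0;print(w,D@xh,D@yh,np.degrees(np.arctan2(*(w[0]-w[2])[::-1])),np.degrees(np.arctan2(*(w0[0]-w0[2])[::-1])))
# right edge corners now
c=atz(T,np.array([[458,303],[411,468]])/3+[200,70],.022);print(c,np.degrees(np.arctan2(*(c[0]-c[1])[::-1])))
L=np.array([.719,-.036]);print("green now",c.mean(0)+yh*(.04275+.0196)+xh*.0391, "edge dist lens",(L-c.mean(0))@yh,(L-c.mean(0))@xh)
E
```

```text
[[ 0.59466739 -0.03265481]
 [ 0.55667217 -0.01719717]
 [ 0.51890943 -0.0101531 ]] [ 0.00247085 -0.00087421  0.00202927] [-0.03027468 -0.02795323 -0.03068552] -16.542532787653926 -16.836897977370814
[[ 0.60901199 -0.05582471]
 [ 0.48595455 -0.01710914]] -17.46429570593958
green now [0.60348967 0.01128498] edge dist lens 0.05190046281964212 0.1634868794921272
```

```bash
P="python3 -m pendant"
$P '[0,-0.16,0,0,0, 0,0,0,0,0, 0,0.5,0,0,0, 0,1,0,0,0, 0,0,0,-1,0]'
$P '[0,0,0,-1,0, 0,0,0,-1,0, 0,0,-1,-1,0, 0,0,-1,0,0, 0,0,-1,0,0]' >/dev/null
$P '[0,0,-1,0,0, 0,0,-1,0,0, 0,0,-1,0,0, 0,0,0,0,-1, 0,0,0,0,-1]' >/dev/null
$P '[0,0,0,0,-1, 0,0,0,0,-1, 0,0,0,0,-1, 0,0,0,0,-1, 0,0,0,0,-1]' >/dev/null
$P '[0,0,0,0,-1, 0,0,0,0,-1, 0,0,0,0,-1, 0,0,0,0,-1, 0,0,0,0,-1]' >/dev/null
$P '[0,0,0,0,-1, 0,0,0,0,-1, 0,0,0,0,-1, 0,0,0,0,-1, 0,0,0,0,-1]' >/dev/null
$P '[0,0,0,0,-1, 0,0,0,0,0]'
python3 - <<'E'
from h import *;import cv2
o=get_obs();q=o["eef_rot"];print(2*np.degrees(np.arctan2(q[1],q[0])))
p,d=camera("top");cv2.imwrite("pics/top3.png",cv2.resize(p[90:240,240:400,::-1],(640,600),interpolation=cv2.INTER_CUBIC))
E
```

```text
time: 6.08
tool_pos: [0.5804, 0.0914, 0.0329]
eef_rot: [0.806, 0.592, -0.002, -0.002]
contact_force: [-0.1, 0.7, 0.2]
grip_width: 0.502
gripper_force: 0.0
time: 8.33
tool_pos: [0.4388, 0.1339, 0.1113]
eef_rot: [0.151, 0.989, 0.0, 0.0]
contact_force: [-0.7, -0.9, 0.2]
grip_width: 0.498
gripper_force: 0.0
162.6571761311374
```

View pics/top3.png

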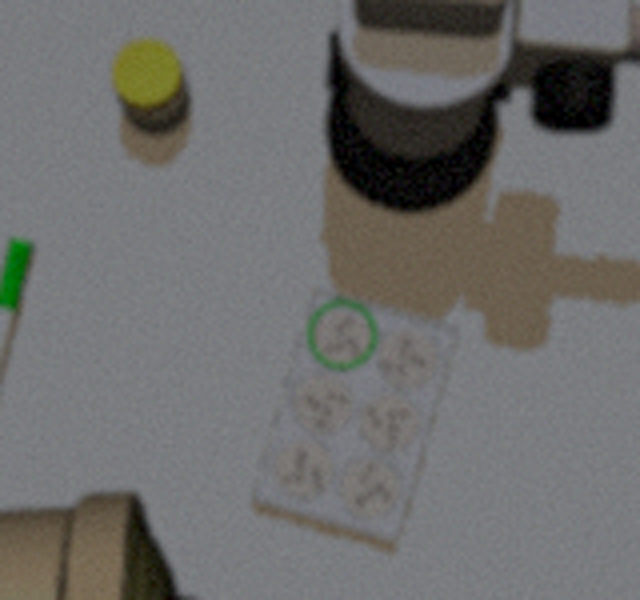

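The whole plate is visible: green ring at crop (342,334), other wells at (406,360), (323,403), (388,424), (302,472), (370,487).

```bash
python3 - <<'E'
from h import *
px=np.array([[342,334],[406,360],[323,403],[388,424],[302,472],[370,487]])/4+[240,90]
g=atz(T,px[:1],.022)[0]
w=np.vstack([g,atz(T,px[1:],.012)]);q,e=fitplate(w);print("green",g,"pose",q,np.degrees(q[2]),e)
L=np.array([.7193,-.0358])
for yaw in(-.300,q[2]):
    x=np.array([np.cos(yaw),np.sin(yaw)]);y=np.array([-x[1],x[0]])
    print("need",(L-g)@x,(L-g)@y)
    t=np.array([.4388,.1339]);print("TCP rel plate",(t-q[:2])@x,(t-q[:2])@y)
print(np.degrees(np.arctan2(*(L-g)[::-1])))
E
```

```text
green [0.60481651 0.00549922] pose [ 0.56068437 -0.00097383 -0.30738228] -17.611707415734756 0.0012755203288868922
need 0.12157501536209972 -0.005622469686794961
TCP rel plate -0.15629853080245054 0.0928305992631661
need 0.12161320885069479 -0.004724823669832195
TCP rel plate -0.1569795672097431 0.09167424048883561
-19.83660037646215
```

```bash
P="python3 -m pendant"
$P '[0,-0.4,-0.92,0,0, 0,-0.4,-0.92,0,0, 0,-0.4,-0.92,0,0, 0,-0.4,-0.92,0,0, 0,0,0,0,0]'
$P '[0,0,0,1,0, 0,0,0,1,0, 0,0,0,1,0, 0,0,0,1,0, 0,0,0,0,0]'
$P '[0,-0.3,0,0,0, 0,-0.3,0,0,0, 0,-0.3,0,0,0, 0,-0.2,0,0,0, 0,-0.2,0,0,0]'
$P '[0,-0.2,-0.008,0,0, 0,-0.2,-0.008,0,0, 0,-0.2,-0.008,0,0, 0,-0.2,-0.008,0,0, 0,-0.2,-0.008,0,0]'
$P '[0,-0.24,-0.01,0,0, 0,-0.24,-0.01,0,0, 0,-0.24,-0.01,0,0, 0,-0.24,-0.01,0,0, 0,-0.24,-0.01,0,0]'
$P '[0,-0.24,-0.01,0,0, 0,-0.24,-0.01,0,0, 0,-0.24,-0.01,0,0, 0,-0.24,-0.01,0,0, 0,0,0,0,0]'
python3 - <<'E'
from h import *;import cv2
p,d=camera("top");q,_=camera("scene")
a=cv2.resize(p[90:240,240:400,::-1],(400,375),interpolation=cv2.INTER_CUBIC);b=cv2.resize(q[180:280,240:360,::-1],(400,333),interpolation=cv2.INTER_CUBIC)
out=np.zeros((375,800,3),np.uint8);out[:,:400]=a;out[:333,400:]=b;cv2.imwrite("pics/both4.png",np.uint8(255*(out/255.)**.7))
E
```

```text
time: 8.8
tool_pos: [0.45, 0.0307, 0.1114]
eef_rot: [0.155, 0.988, -0.0, 0.001]
contact_force: [0.2, -0.2, -0.8]
grip_width: 0.502
gripper_force: 0.0
time: 9.22
tool_pos: [0.4473, 0.0345, 0.0082]
eef_rot: [0.154, 0.988, 0.0, -0.003]
contact_force: [-0.6, -0.3, -0.1]
grip_width: 0.506
gripper_force: 0.0
time: 9.63
tool_pos: [0.4814, 0.0233, 0.0122]
eef_rot: [0.153, 0.988, -0.0, 0.001]
contact_force: [0.3, -1.3, 0.5]
grip_width: 0.497
gripper_force: 0.0
time: 10.05
tool_pos: [0.5038, 0.0151, 0.0112]
eef_rot: [0.153, 0.988, 0.0, -0.0]
contact_force: [-1.2, 1.4, 2.7]
grip_width: 0.498
gripper_force: 0.9
time: 10.47
tool_pos: [0.5325, 0.0047, 0.0112]
eef_rot: [0.153, 0.988, 0.0, -0.0]
contact_force: [-0.2, 0.8, 0.9]
grip_width: 0.501
gripper_force: 0.5
time: 10.88
tool_pos: [0.5558, -0.0038, 0.0113]
eef_rot: [0.153, 0.988, -0.0, 0.001]
contact_force: [-0.3, 0.3, 0.0]
grip_width: 0.502
gripper_force: 0.0
```

View pics/both4.png

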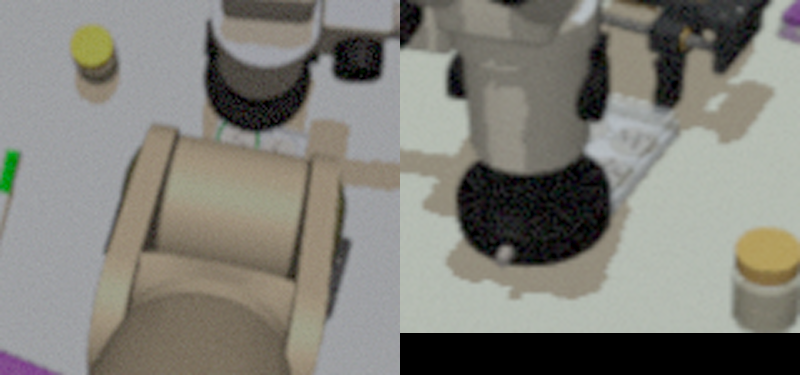

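The ring's sides show at crop (219) and (259) and its front lies under the light. The rear-left lid corner is visible in scene at crop (678,125). I'll check these against my finger-based estimate.

```bash
python3 - <<'E'
from h import *
x=np.array([.954,-.301]);y=np.array([.301,.954]);t=np.array([.5558,-.0038]);L=np.array([.7193,-.0358])
c=t+x*.078
print("pred ring px",proj(T,[*(c+.0391*x+.0196*y),.022]),"seen u 335.6")
co=atz(S,[[323.4,217.5]],.022)[0];print("corner",co,"pred",c-.0639*x+.04275*y, proj(S,[*(c-.0639*x+.04275*y),.022]))
for g in(c+.0391*x+.0196*y, co+.103*x-.02315*y):print(g,(L-g)@x,(L-g)@y)
E
```

```text
pred ring px [[336.13026799 143.65319969]] seen u 335.6
corner [0.59783944 0.03750513] pred [0.58211915 0.0327394 ] [[322.31841747 213.43571802]]
[ 0.673413  -0.0203487] 0.04842703930000001 -0.0009285531999999909
[ 0.68913329 -0.01558297] 0.03486437169426571 -0.010206870751757129
```

```bash
P="python3 -m pendant"
$P '[0,-0.2,-0.004,0,0, 0,-0.2,-0.004,0,0, 0,-0.2,-0.004,0,0, 0,-0.2,-0.004,0,0, 0,-0.2,-0.004,0,0]'
$P '[0,-0.2,-0.004,0,0, 0,-0.2,-0.004,0,0, 0,-0.2,-0.004,0,0, 0,0,0,0,0]'
$P '[0,1,0,0,0, 0,1,0,0,0, 0,1,0,0,0, 0,1,0,0,0, 0,1,0,0,0]' >/dev/null
$P '[0,1,0,0,0, 0,0,0,0,0]'
python3 - <<'E'
from h import *;import cv2
p,d=camera("top");q,_=camera("scene")
a=cv2.resize(p[110:210,290:390,::-1],(400,400),interpolation=cv2.INTER_CUBIC);b=cv2.resize(q[190:270,250:350,::-1],(400,320),interpolation=cv2.INTER_CUBIC)
out=np.zeros((400,800,3),np.uint8);out[:,:400]=a;out[:320,400:]=b;cv2.imwrite("pics/both5.png",np.uint8(255*(out/255.)**.7))
E
```

```text
time: 11.4
tool_pos: [0.5786, -0.0114, 0.0113]
eef_rot: [0.152, 0.988, -0.0, -0.0]
contact_force: [-0.1, 0.7, 1.8]
grip_width: 0.508
gripper_force: 0.7
time: 11.73
tool_pos: [0.5935, -0.0165, 0.0113]
eef_rot: [0.153, 0.988, -0.0, 0.001]
contact_force: [0.3, -0.7, 0.4]
grip_width: 0.5
gripper_force: 0.0
time: 12.32
tool_pos: [0.4451, 0.0305, 0.0112]
eef_rot: [0.152, 0.988, 0.0, -0.002]
contact_force: [-0.9, 0.4, -1.0]
grip_width: 0.498
gripper_force: 0.0
```

View pics/both5.png

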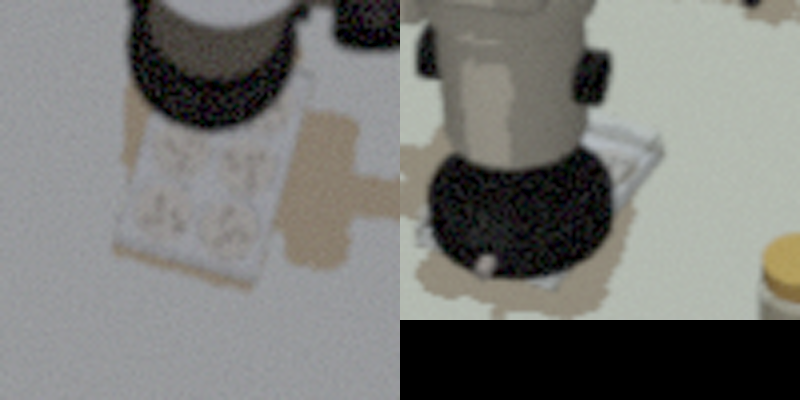

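In top, four wells are visible at crop (180,152), (246,168), (162,213) and (228,230). The green well is hidden beneath the light. I'll fit the pose from those four.

```bash
python3 - <<'E'
from h import *
import h
px=np.array([[180,152],[246,168],[162,213],[228,230]])/4+[290,110]
L=np.array([.7193,-.0358])
h.W=W[2:]
for z in(.012,.022):
    q,e=fitplate(atz(T,px,z));x=np.array([np.cos(q[2]),np.sin(q[2])]);y=np.array([-x[1],x[0]])
    g=q[:2]+.0391*x+.0196*y;print(q,np.degrees(q[2]),e,"green",g,"need",(L-g)@x,(L-g)@y)
x=np.array([.954,-.301]);y=np.array([.301,.954]);g=np.array([.5935,-.0165])+.1171*x+.0196*y;print("finger est",g,(L-g)@x,(L-g)@y)
E
```

```text
[ 0.66163142 -0.03663727 -0.29193002] -16.726358258504362 0.001222365819704474 green [ 0.70471801 -0.02911956] need 0.015887666427891745 -0.0022010770178495487
[ 0.65917889 -0.03608968 -0.29192958] -16.726333097286517 0.00150326536410883 green [ 0.70226548 -0.02857196] need 0.01839403225172852 -0.0020196793714837573
finger est [ 0.711113  -0.0330487] 0.008638539300000051 -0.0001604531999999818
```

```bash
P="python3 -m pendant"
$P '[0,-1,0,0,0, 0,-1,0,0,0, 0,-1,0,0,0, 0,-1,0,0,0, 0,-0.8,0,0,0]' >/dev/null
$P '[0,-0.4,0,0,0, 0,0,0,0,0, 0,0,0,0,0]'
```

```text
time: 13.08
tool_pos: [0.5738, -0.0104, 0.0109]
eef_rot: [0.153, 0.988, -0.0, 0.0]
contact_force: [-0.4, 0.5, -0.1]
grip_width: 0.503
gripper_force: 0.0
```

```bash
P="python3 -m pendant"
$P '[0,-0.2,0,0,0, 0,-0.2,0,0,0, 0,-0.2,0,0,0, 0,-0.2,-0.02,0,0, 0,-0.2,-0.02,0,0]'
$P '[0,-0.2,-0.02,0,0, 0,-0.2,0,0,0, 0,0,0,0,0, 0,0,0,0,0]'
$P '[0,0.3,0,0,0, 0,1,0,0,0, 0,1,0,0,0, 0,1,0,0,0, 0,1,0,0,0]' >/dev/null
$P '[0,1,0,0,0, 0,1,0,0,0, 0,0,0,0,0]'
python3 - <<'E'
from h import *;import cv2
p,d=camera("top");q,_=camera("scene")
a=cv2.resize(p[110:210,290:390,::-1],(400,400),interpolation=cv2.INTER_CUBIC);b=cv2.resize(q[190:270,250:350,::-1],(400,320),interpolation=cv2.INTER_CUBIC)
out=np.zeros((400,800,3),np.uint8);out[:,:400]=a;out[:320,400:]=b;cv2.imwrite("pics/both6.png",np.uint8(255*(out/255.)**.7))
E
```

```text
time: 13.5
tool_pos: [0.5971, -0.0186, 0.0113]
eef_rot: [0.152, 0.988, 0.0, -0.0]
contact_force: [-1.5, 0.0, 1.0]
grip_width: 0.504
gripper_force: 0.8
time: 13.83
tool_pos: [0.6065, -0.0222, 0.0112]
eef_rot: [0.153, 0.988, -0.0, 0.0]
contact_force: [-0.5, -0.5, -0.4]
grip_width: 0.497
gripper_force: 0.0
time: 14.5
tool_pos: [0.4508, 0.0272, 0.0112]
eef_rot: [0.152, 0.988, 0.0, -0.003]
contact_force: [-0.3, 0.8, -0.9]
grip_width: 0.498
gripper_force: 0.0
```

View pics/both6.png

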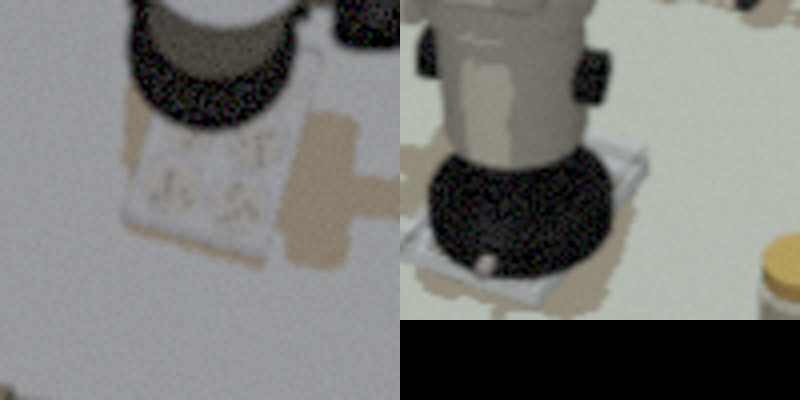

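In top, the rear wells are at crop (171,187) and (237,204), and the middle-right well at (252,144). In scene, the front +y corner is at about (540,300). I'll do a final check.

```bash
python3 - <<'E'
from h import *
import h
px=np.array([[252,144],[171,187],[237,204]])/4+[290,110]
h.W=W[[3,4,5]]
q,e=fitplate(atz(T,px,.012));x=np.array([np.cos(q[2]),np.sin(q[2])]);y=np.array([-x[1],x[0]])
g=q[:2]+.0391*x+.0196*y;print(q,e,"green",g)
x=np.array([.954,-.301]);y=np.array([.301,.954]);f=np.array([.6065,-.0222])+(.0095+.103)*x+.0196*y;print("finger",f)
for L in([.7193,-.0358],[.7214,-.0364],[.7168,-.0354]):print((np.array(L)-g)@x,(np.array(L)-g)@y,"|",(np.array(L)-f)@x,(np.array(L)-f)@y)
for s in((1,1),(-1,1),(1,-1)):
  for z in(0,.022):print(s,z,(proj(S,[*(q[:2]+s[0]*.0639*x+s[1]*.04275*y),z])[0]-[250,190])*4+[400,0])
E
```

```text
[ 0.67677291 -0.04173626 -0.29513127] 0.0014301753775395332 green [ 0.71988334 -0.03435652]
finger [ 0.7197246 -0.0373641]
-0.00012201891508822829 -0.0015526619920499922 | -0.000875862499999999 0.0013643468000000063
0.002061981084911764 -0.0014929619920499983 | 0.001308137499999993 0.0014240468000000003
-0.0026274189150882823 -0.0019235619920500119 | -0.0033812625000000534 0.0009934467999999867
(1, 1) 0 [539.88220057 306.53797176]
(1, 1) 0.022 [538.13022988 273.97487291]
(-1, 1) 0 [652.14674808 169.6084844 ]
(-1, 1) 0.022 [652.05387969 138.52870743]
(1, -1) 0 [400.09622924 257.48542044]
(1, -1) 0.022 [396.47157701 225.40058604]
```

Vision, finger contact and the scene corners all agree to within about 3 mm, and the gripper is 15 cm clear of the plate. I'm handing the job in.

```bash
python3 -m pendant '[0,0,0,-1,0, 0,0,0,0,0, 0,0,0,0,0]' && python3 -c "from rig import *;print(close_job())"
```

```text
time: 14.85
tool_pos: [0.4574, 0.025, 0.0369]
eef_rot: [0.153, 0.988, -0.0, 0.002]
contact_force: [-0.2, 1.0, -0.9]
grip_width: 0.501
gripper_force: 0.0
the job is handed in; nothing more can be done
None
```

The job is handed in: I pushed the plate under the ring light and, by my last measurements, the green-ringed well is within about 3 mm of the lens axis (limit 10 mm); the hand-in call returned no verdict.

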